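Pack out a carving clamp and hold it shut

ROBOT

A 6-joint arm with a two-finger parallel gripper is mounted at the origin on the work surface. World frame = base frame: x ahead of the robot, y to its left, z up, the work surface at z = 0. Lengths are in mm, angles in rad, forces in N, time in s.
With the tool pointing down it reaches from about 350 to 775 mm from the base axis. Payload 7.3 kg.
Tool frame: the origin (TCP) lies midway between the tips of the shut fingers; the grasp point (between the pads) lies 19 mm behind it; z points along the fingers, y is the line along which they close (so a half turn about z gives the same grasp; the last joint's range is limited). The gripper opens to 92 mm and grips with 3 to 60 N. Pads are 19 mm wide; open, the fingers measure 130 mm over their backs; the gripper's body (75 mm by 190 mm) begins 47 mm behind the grasp point.
Start: joints at [-1.455, 0.342, 1.524, -0, 1.275, -0.146], TCP at [135.902, -507.125, 226.741] pointing down, gripper open.
Joint ranges: [-2.53, 2.53], [-0.77, 2.02], [0.04, 2.7], [-1, 4.14], [0.28, 2.66], [-3.11, 3.11]. Speed limits (rad/s): [2.57, 2.57, 3.14, 3.14, 3.14, 3.14].

INTERFACE

Orientations are given as [roll, pitch, yaw] about the fixed x, y, z axes, in that order (R = Rz(yaw) Ry(pitch) Rx(roll)).
In Python, from plant import readout, vision, order, models gives the robot as it stands. The module is installed in compiled form; this text tells all that it offers.
- The arm moves only by the tool step_arm, never from a script. Its argument "series" is text: rows parted by semicolons, each of 7 numbers parted by spaces: the gripper's target within -1 to 1 (shut at 1, half-way at 0, fully open at -1), then the shift along the tool's x, y, z each as a share of 80 mm, from -1 to 1, then the turn, a rotation vector about the tool's x, y, z each as a share of 2 pi rad, from -1 to 1. In form: jaw x y z ax ay az; .... A call has 1 to 20 rows; each row is the pose to reach, as a shift and turn from the pose commanded when the call began, along the tool's axes at that moment, turning the shorter way round; what a row does not reach only later rows make up. A row lasts 1/10 s, in which the tool goes at most 50 mm and 8.59 degrees, less where a joint would pass 70% of its speed; a pose out of reach is approached as far as the arm can. A call with a number of a shift or a turn outside -1 to 1 is refused whole. A call with a gripper value outside its range is refused whole. The fingers move at their own pace and stop on an object; the grip force is fixed at half the most. Time passes only in rows, so rows that repeat a pose let the fingers close. It gives the time, the measured TCP pose, the force, the opening and the grip force at its end, in the units of the state.
- readout.get_obs(): the state, without advancing time (a new reading comes with each control period).
- vision.capture(name): name is "scene" or "side" or "wrist"; returns a dict with "frame" (420x560x3 uint8, red, green, blue), "depth" (420x560 float32, mm along the optical axis (not along the pixel's ray), 0 where there is no reading), "fovy" (degrees; the focal length in pixels is half the picture's height over the tangent of half this angle, whatever the lens; pixels are square), "cx", "cy" (the principal point, pixels), "k1" (the pictures are not rectified: a ray, as slopes to the right and down, at radius r is drawn at 1 + k1 r^2 times it, then the intrinsics apply), "rvec" (rotation vector, rad) and "tvec" (3), from world to camera coordinates, as OpenCV has them; the wrist camera has in their place "mount" (4x4, takes a point from camera to tool coordinates, whose origin is the TCP and whose axes are the flange's). Camera axes: x right, y down, z forward; pixel columns grow to the right and rows downward; lengths in mm; the calibration is good to about 2 mm. A picture is of the moment at which its call begins: read the wrist's pose just before it.
- order.close_job(): hands the job in; it is judged then, once.
Trained networks look in a picture, given as the dict that the camera call returned (one of the last four; its "shot" number tells which), for a name from the list of things; names that differ only in an ending like _2 or _b are one class to them, and where a whole thing is asked for, a point or a joint stands for the part that bears it (a point fixed in the world has none). Each returns a list of dicts, best first, with "p" (0 to 1); they miss things now and then, are a little off and sometimes report something else, mostly with a low value. They report only what shows in the picture. A call takes as long as a camera call.
- models.look_for(picture, thing): "position" ([column, row] in pixels, amid what is visible of it).
- models.pinpoint(picture, thing): "position" ([column, row] in pixels: a listed point, or the origin of a listed thing).
The state is a dict: "time": time; "joint_positions": joint angles; "dq": joint speeds; "tau": joint torques, N m; "tool_pos": TCP position; "tcp_rot": TCP orientation; "contact_force": force on the tool from outside, world axes, zero at the start; "moment": the same for the moment, N m; "grip_width": finger opening in mm; "finger_force": force on a finger pad.
Only numpy, scipy, OpenCV 4.12 (cv2) and the standard library are available. Lean on these libraries where they do the work, as an engineer would, in place of code of your own. Each camera call takes 0.05 s, during which the arm holds its last target. There are 200 camera calls.

TASK

The carved blank on the clamping bed is too short for the spring jaw to reach: take packers from the caddy and stand them upright on the bed in the gap between jaw and blank, broad faces square to the jaw, until pushing the jaw by its handle squeezes packers and blank firmly against the end stop before the jaw runs out of travel. Finish while holding the jaw pushed shut on the stack, with about 10 N, and do not let go: it springs open. Packers that are not needed stay in the caddy, and the other things on the bench are left alone.

Things in the scene. Friction and masses are not known exactly. Their poses are not given: they have to be found in the camera images.
- vise: The wooden clamping bed, fixed to the bench: a dark slab 120 (its x) x 330 (its y) x 30 mm high; origin at the centre of its underside, so its top lies 30 mm above the origin. Along its y, from the -y end: spring jaw, open gap, carved blank, end stop; all are centred on x = 0.
- jaw (a joint): Slide of the spring jaw along the bed's +y, towards the blank: 0 m = fully open (as at the start), 0.032 m = end of its travel (it cannot go farther, and then presses on nothing but its own stop). A return spring opens it again when it is let go: 1.6 N at 0, 4.2 N at 32 mm.
- jaw_face (a point): Centre of the jaw's front face (90 wide, 35 mm high), looking along the bed's +y at the blank; the point lies 17.5 mm above the bed's top. At joint 0 it is at y = -85 mm of the bed. The jaw block is 45 mm thick behind this face.
- jaw_handle (a point): Middle of the jaw's upright handle board, 50 (along the bed's x) x 12 mm (along its y); it rises from 35 to 75 mm above the bed's top at the back (-y) edge of the jaw block; this point lies 55 mm above the bed, 39 mm behind the jaw face. Its back is flush with the back of the block. Push it from behind, or pinch it.
- dog: The end stop, a wooden block 90 x 35 x 45 mm bolted to the bed; origin at the bottom of its face that looks to -y, against which the blank rests.
- blank_face (a point): Centre of the near (-y) face of the carved blank, 20 mm above the bed's top. The blank is a loose wooden block, 80 (bed's x) x 90 (bed's y) x 40 mm high (44 with its carved rosette), 0.2 kg or so, with its other end against the end stop. The open gap is from jaw_face to blank_face: 52 to 82 mm with the jaw open. Axes as the bed's.
- caddy: Plywood caddy, fixed, 74 (x) x 180 (y) mm and 24 mm high, with four slots 12 mm deep in a row along its y, 40 mm apart, floor 12 mm above the bench. Origin at the centre of its underside.
- packer0_mid (a point): Centre (half-way up, 37.5 mm above its foot) of one of four identical wooden packers, standing in the caddy: a block 50 (its x) x 18 (its y, the thickness) x 30 mm high with a thin upright tab on top, 26 (x) x 8 (y) mm, from 30 to 75 mm above the foot. z is up. Take it by the tab, across its 26 mm (fingers along its x), at least 42 mm above its foot so that the fingers stay clear of jaw and blank. About 35 g.
- packer1_mid (a point): Centre (half-way up, 37.5 mm above its foot) of one of four identical wooden packers, standing in the caddy: a block 50 (its x) x 18 (its y, the thickness) x 30 mm high with a thin upright tab on top, 26 (x) x 8 (y) mm, from 30 to 75 mm above the foot. z is up. Take it by the tab, across its 26 mm (fingers along its x), at least 42 mm above its foot so that the fingers stay clear of jaw and blank. About 35 g.
- packer2_mid (a point): Centre (half-way up, 37.5 mm above its foot) of one of four identical wooden packers, standing in the caddy: a block 50 (its x) x 18 (its y, the thickness) x 30 mm high with a thin upright tab on top, 26 (x) x 8 (y) mm, from 30 to 75 mm above the foot. z is up. Take it by the tab, across its 26 mm (fingers along its x), at least 42 mm above its foot so that the fingers stay clear of jaw and blank. About 35 g.
- packer3_mid (a point): Centre (half-way up, 37.5 mm above its foot) of one of four identical wooden packers, standing in the caddy: a block 50 (its x) x 18 (its y, the thickness) x 30 mm high with a thin upright tab on top, 26 (x) x 8 (y) mm, from 30 to 75 mm above the foot. z is up. Take it by the tab, across its 26 mm (fingers along its x), at least 42 mm above its foot so that the fingers stay clear of jaw and blank. About 35 g.
- mallet: Bystander, loose: a wooden carver's mallet lying on its side, 190 long, 84 across its head (mm). To be left alone.
- chisel: Bystander, loose: a chisel lying flat, 220 long, wooden handle (mm). To be left alone.
- gouge: Bystander, loose: a narrow gouge lying flat, 205 long, wooden handle (mm). To be left alone.
- glue: Bystander, loose: a white glue bottle, 52 across and 130 tall (mm). To be left alone.
- wax: Bystander, loose: a low wax tin, 72 across and 45 tall (mm). To be left alone.
- offcut: Bystander, loose: a rectangular wood offcut, 90 x 35 x 22 (mm). To be left alone.
- tape: Bystander, loose: a roll of paper tape lying flat, 90 across, 24 high (mm). To be left alone.

How it is judged (in metres and radians):
On the way:
1. a first packer stands upright on the bed in the gap (((x of packer0_mid in the frame of vise between -0.016 and 0.016 m and y of packer0_mid in the frame of vise between -0.085 and 0 m and z of packer0_mid in the frame of vise between 0.0625 and 0.0725 m and angle between packer0_mid's own z axis and vertical below 0.12 rad and angle between the y axis of packer0_mid and the y axis of vise, either way round below 0.15 rad) or (x of packer1_mid in the frame of vise between -0.016 and 0.016 m and y of packer1_mid in the frame of vise between -0.085 and 0 m and z of packer1_mid in the frame of vise between 0.0625 and 0.0725 m and angle between packer1_mid's own z axis and vertical below 0.12 rad and angle between the y axis of packer1_mid and the y axis of vise, either way round below 0.15 rad) or (x of packer2_mid in the frame of vise between -0.016 and 0.016 m and y of packer2_mid in the frame of vise between -0.085 and 0 m and z of packer2_mid in the frame of vise between 0.0625 and 0.0725 m and angle between packer2_mid's own z axis and vertical below 0.12 rad and angle between the y axis of packer2_mid and the y axis of vise, either way round below 0.15 rad) or (x of packer3_mid in the frame of vise between -0.016 and 0.016 m and y of packer3_mid in the frame of vise between -0.085 and 0 m and z of packer3_mid in the frame of vise between 0.0625 and 0.0725 m and angle between packer3_mid's own z axis and vertical below 0.12 rad and angle between the y axis of packer3_mid and the y axis of vise, either way round below 0.15 rad))), for 0.2 s.
At the end, for the whole second after the job is handed in: Robot pushes the jaw, jaw a packer, a packer the blank, the blank the stop, each over 4 N. Each packer is upright on the bed in the gap (0.12 rad tilt, 0.15 rad square, 16 mm of centre line, 5 mm height) or within 20 mm of its start. Blank flat (0.1 rad), within 20 mm of centre line ((contact force between jaw and packer0 above 4 N or contact force between jaw and packer1 above 4 N or contact force between jaw and packer2 above 4 N or contact force between jaw and packer3 above 4 N) and contact force between any of packer0, packer1, packer2, packer3 and blank above 4 N and contact force between blank and dog above 4 N and contact force between any of the fingers, the arm and jaw above 4 N and ((x of packer0_mid in the frame of vise between -0.016 and 0.016 m and y of packer0_mid in the frame of vise between -0.085 and 0 m and z of packer0_mid in the frame of vise between 0.0625 and 0.0725 m and angle between packer0_mid's own z axis and vertical below 0.12 rad and angle between the y axis of packer0_mid and the y axis of vise, either way round below 0.15 rad) or distance of packer0_mid from where it was at the start of the episode below 0.02 m) and ((x of packer1_mid in the frame of vise between -0.016 and 0.016 m and y of packer1_mid in the frame of vise between -0.085 and 0 m and z of packer1_mid in the frame of vise between 0.0625 and 0.0725 m and angle between packer1_mid's own z axis and vertical below 0.12 rad and angle between the y axis of packer1_mid and the y axis of vise, either way round below 0.15 rad) or distance of packer1_mid from where it was at the start of the episode below 0.02 m) and ((x of packer2_mid in the frame of vise between -0.016 and 0.016 m and y of packer2_mid in the frame of vise between -0.085 and 0 m and z of packer2_mid in the frame of vise between 0.0625 and 0.0725 m and angle between packer2_mid's own z axis and vertical below 0.12 rad and angle between the y axis of packer2_mid and the y axis of vise, either way round below 0.15 rad) or distance of packer2_mid from where it was at the start of the episode below 0.02 m) and ((x of packer3_mid in the frame of vise between -0.016 and 0.016 m and y of packer3_mid in the frame of vise between -0.085 and 0 m and z of packer3_mid in the frame of vise between 0.0625 and 0.0725 m and angle between packer3_mid's own z axis and vertical below 0.12 rad and angle between the y axis of packer3_mid and the y axis of vise, either way round below 0.15 rad) or distance of packer3_mid from where it was at the start of the episode below 0.02 m) and angle between blank_face's own z axis and vertical below 0.1 rad and x of blank_face in the frame of vise between -0.02 and 0.02 m); the arm keeps its last pose, push and grip.
It fails at once if a bystander is pushed away (over 30 mm) (distance of any of mallet, chisel, gouge, glue, wax, offcut, tape from where it was at the start of the episode above 0.03 m).
It also fails if it takes over 72 s, if anything falls off the work surface, if the arm or the gripper's body presses on something with over 40 N, if the wrist force passes 120 N, or if a joint passes its speed limit or range.

## Working session

There is one attempt and no reset: what is moved stays moved. The work goes in short steps, Python scripts to look and compute and a tool call to move; the robot and the scene stay as the last step left them, time stands still between calls to the robot, and variables do not carry over. Pictures are saved under pics/ and viewed, at most 10 in all, crops included, and the job is handed in when it is done.

Besides the shell and the picture viewer there is one more tool, called as name(argument=value, ...) on one line, values as JSON. step_arm: Moves the arm, as the interface text tells. Shift numbers are shares of 80 mm and turn numbers shares of 2 pi rad, none past 1 either way. Its arguments: {"type":"object","properties":{"series":{"type":"string"}},"required":["series"]}

```bash
mkdir -p pics; cat > h.py <<'E'
import numpy as np, cv2
from scipy.spatial.transform import Rotation as R
from plant import readout, vision, order, models
def cam(n):
    o=readout.get_obs(); c=vision.capture(n)
    if n=="wrist":
        T=np.eye(4); T[:3,:3]=R.from_euler('xyz',o['tcp_rot']).as_matrix(); T[:3,3]=o['tool_pos']
        c['c2w']=T@np.array(c['mount'])
    else:
        W=np.eye(4); W[:3,:3]=R.from_rotvec(np.ravel(c['rvec'])).as_matrix(); W[:3,3]=np.ravel(c['tvec'])
        c['c2w']=np.linalg.inv(W)
    c['f']=210/np.tan(np.radians(c['fovy'])/2)
    return c
def rays(c,uv):
    d=(np.atleast_2d(np.array(uv,float))-[c['cx'],c['cy']])/c['f']
    u=d.copy()
    for _ in range(20): u=d/(1+c['k1']*(u**2).sum(1,keepdims=True))
    return np.c_[u,np.ones(len(u))]
def at_z(c,uv,z):
    r=rays(c,uv)@c['c2w'][:3,:3].T; o=c['c2w'][:3,3]
    return o+r*((z-o[2])/r[:,2])[:,None]
def cloud(c):
    v,u=np.mgrid[0:420,0:560]; uv=np.c_[u.ravel(),v.ravel()]
    P=rays(c,uv)*c['depth'].ravel()[:,None]
    P=P@c['c2w'][:3,:3].T+c['c2w'][:3,3]
    return P.reshape(420,560,3)
def save(c,name): cv2.imwrite('pics/'+name,c['frame'][:,:,::-1])
E
python3 - <<'E'
from h import *
o=readout.get_obs(); print(o)
T={'vise':0,'dog':30,'jaw_face':47.5,'jaw_handle':85,'blank_face':50,'caddy':0,'packer0_mid':49.5}
for n in ("scene","side"):
    c=cam(n); save(c,n+'.png'); print(n,c['c2w'][:3,3].round())
    for t,z in T.items():
        for d in models.pinpoint(c,t)[:5]: print(t,round(d['p'],2),np.round(d['position']),at_z(c,d['position'],z)[0].round(1))
a=cv2.imread('pics/scene.png');b=cv2.imread('pics/side.png')
E
```

```text
{'time': 0.0, 'joint_positions': array([-1.45501788e+00,  3.42687291e-01,  1.52503415e+00,  8.40639435e-06,
        1.27539159e+00, -1.46037551e-01]), 'dq': array([ 0.00105033, -0.00083318,  0.00087714, -0.00098134,  0.00067405,
        0.00054924]), 'tau': array([ 6.86977401e-04, -4.31245637e+01, -2.44225341e+01,  7.18239974e-02,
        5.59992052e-02, -1.03805205e-04]), 'tool_pos': array([ 135.84513896, -506.69271501,  226.0573729 ]), 'tcp_rot': array([-3.14008963e+00, -2.29197376e-04,  2.61813368e-01]), 'contact_force': array([ 0.62203771,  0.31598831, -0.74659712]), 'moment': array([-0.00656381,  0.02772355, -0.02209951]), 'finger_force': 0.0, 'grip_width': 91.64713596906482}
scene [1178. -225. 1038.]
vise 0.9 [347. 210.] [569.2 179.4   0. ]
vise 0.27 [346. 198.] [529.2 193.7   0. ]
dog 0.6 [372. 192.] [554.9 261.1  30. ]
jaw_face 0.72 [176. 309.] [ 726.  -356.8   47.5]
jaw_face 0.68 [322. 210.] [573.   93.3  47.5]
jaw_handle 0.59 [311. 208.] [579.2  54.4  85. ]
blank_face 0.72 [350. 200.] [569.5 181.1  50. ]
caddy 0.69 [203. 241.] [ 529.2 -250.3    0. ]
packer0_mid 0.53 [178. 234.] [ 516.3 -308.2   49.5]
side [ 264. -640.  924.]
vise 0.96 [248. 177.] [552.4 176.2   0. ]
vise 0.16 [392. 308.] [ 698.6 -354.5    0. ]
dog 0.7 [299. 268.] [ 540.  -178.4   30. ]
dog 0.67 [311. 296.] [ 532.2 -256.5   30. ]
dog 0.56 [240. 154.] [556.6 246.5  30. ]
jaw_face 0.64 [263. 187.] [560.7  81.4  47.5]
jaw_face 0.18 [317. 317.] [ 514.1 -314.3   47.5]
jaw_handle 0.68 [271. 183.] [573.2  56.5  85. ]
blank_face 0.96 [255. 167.] [569.9 161.3  50. ]
caddy 0.81 [311. 298.] [ 536.1 -249.7    0. ]
packer0_mid 0.86 [315. 316.] [ 511.9 -311.4   49.5]
packer0_mid 0.38 [300. 268.] [ 536.3 -188.7   49.5]
```

View pics/scene.png

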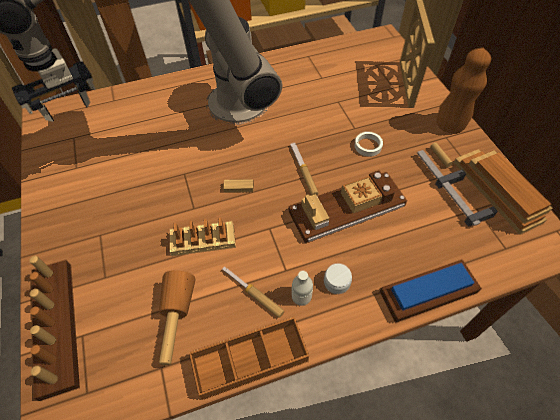

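View pics/side.png

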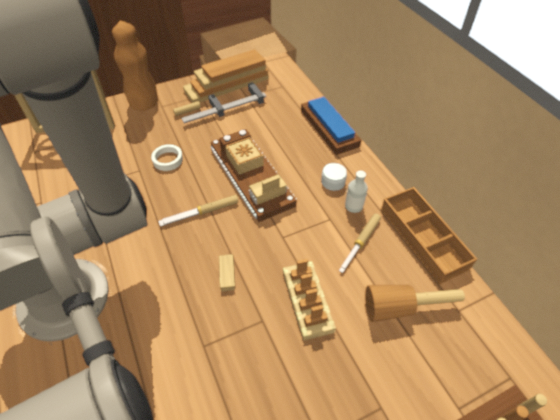

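The scene shows the vise at right of centre (348,205) and the caddy with its four packers at (203,238). The glue (302,290) and chisel (303,168) lie near the vise. I'll take the geometry from depth.

```bash
python3 - <<'E'
from h import *
for n in ("scene","side"):
    c=cam(n); P=cloud(c).reshape(-1,3); P=P[c['depth'].ravel()>0]
    def near(x,y,r): return P[np.hypot(P[:,0]-x,P[:,1]-y)<r]
    Q=near(560,178,185); 
    # vise slab top
    S=Q[abs(Q[:,2]-30)<4]; hull=S[:,:2].astype(np.float32); print(n,'slab',cv2.minAreaRect(hull))
    # caddy top
    C=near(530,-250,110); S=C[abs(C[:,2]-24)<3][:,:2].astype(np.float32); print('caddy',cv2.minAreaRect(S))
    S=C[C[:,2]>70]; print('tabs',len(S), np.percentile(S[:,2],99) if len(S) else 0)
    m=((P[:,2]>80)&(np.hypot(P[:,0]-530,P[:,1]+250)<110)); 
    T=P[m]; 
    if len(T)>8:
        _,l,k=cv2.kmeans(T[:,:2].astype(np.float32),4,None,(3,50,.1),5,0); print(k.round(1))
    for lo,hi in ((62,68),(67,72),(72,78),(85,110)):
        S=Q[(Q[:,2]>lo)&(Q[:,2]<hi)][:,:2].astype(np.float32)
        if len(S)>5: print(lo,len(S),cv2.minAreaRect(S))
c=cam("wrist"); print(np.array(c['mount']).round(2),c['fovy'],c['k1'])
E
```

```text
scene slab ((506.8379211425781, 176.33230590820312), (244.35398864746094, 332.544921875), 2.203023672103882)
caddy ((528.3641967773438, -250.24362182617188), (177.03309631347656, 76.87652587890625), 79.24799346923828)
tabs 158 91.36525223760735
[[ 532.8 -230.8]
 [ 525.1 -269.5]
 [ 541.9 -192. ]
 [ 518.3 -309.8]]
62 396 ((566.3421630859375, 171.481689453125), (91.26715850830078, 248.01702880859375), 2.939096212387085)
67 600 ((567.1229248046875, 174.4358367919922), (87.51036071777344, 251.40147399902344), 3.452057123184204)
72 432 ((568.5914916992188, 174.41476440429688), (91.7091064453125, 252.31179809570312), 4.335052490234375)
85 114 ((574.3134155273438, 54.57475280761719), (51.549991607666016, 13.367623329162598), 2.026667356491089)
side slab ((555.4649047851562, 158.20933532714844), (306.6164855957031, 247.45225524902344), 66.77487182617188)
caddy ((525.9849243164062, -251.99688720703125), (178.33706665039062, 74.67247009277344), 79.37384796142578)
tabs 307 88.4200654442486
[[ 520.8 -271.6]
 [ 513.9 -312.2]
 [ 528.5 -233.5]
 [ 537.5 -194.6]]
62 296 ((563.5687866210938, 167.25289916992188), (90.6019287109375, 245.19113159179688), 3.4212541580200195)
67 490 ((562.7996215820312, 172.7339630126953), (87.89763641357422, 256.1813049316406), 3.490985155105591)
72 385 ((567.5450439453125, 171.46414184570312), (89.83528900146484, 255.54637145996094), 6.268341064453125)
85 152 ((570.3323974609375, 51.73887634277344), (50.7891845703125, 13.798942565917969), 5.790871620178223)
[[   0.     -0.96   -0.26   72.15]
 [   1.      0.     -0.      0.22]
 [   0.     -0.26    0.96 -157.31]
 [   0.      0.      0.      1.  ]] 61.69817862861128 -0.06314387795333584
```

step_arm(series="-1 1 -1 0 0 0 -0.178;-1 1 -1 0 0 0 -0.178;-1 1 -1 0 0 0 -0.178;-1 1 -1 0 0 0 -0.178;-1 1 -1 0 0 0 -0.178;-1 1 -1 0 0 0 -0.178;-1 1 -1 0 0 0 -0.178;-1 1 -1 0 0 0 -0.178")

```text
time: 1.75
tool_pos: [192.5, -409.1, 226.8]
tcp_rot: [3.141, 0.0, 1.385]
contact_force: [-0.4, 0.3, 0.3]
grip_width: 91.9
finger_force: 0.0
```

step_arm(series="-1 .67 .927 0 0 0 0;-1 .67 .927 0 0 0 0;-1 .67 .927 0 0 0 0")

```text
time: 2.05
tool_pos: [278.6, -368.7, 226.8]
tcp_rot: [3.14, -0.001, 1.384]
contact_force: [-0.1, -0.5, -0.2]
grip_width: 91.9
finger_force: 0.0
```

step_arm(series="-1 .67 .927 0 0 0 0;-1 .67 .927 0 0 0 0;-1 .67 .927 0 0 0 0")

```text
time: 2.35
tool_pos: [361.3, -330.4, 226.7]
tcp_rot: [3.14, -0.0, 1.384]
contact_force: [-0.2, -0.2, -0.7]
grip_width: 91.8
finger_force: 0.0
```

step_arm(series="-1 .67 .927 0 0 0 0;-1 .67 .927 0 0 0 0;-1 .67 .927 0 0 0 0")

```text
time: 2.65
tool_pos: [444.0, -292.2, 226.5]
tcp_rot: [3.141, -0.0, 1.384]
contact_force: [0.3, -0.4, 0.3]
grip_width: 91.9
finger_force: 0.0
```

step_arm(series="-1 .67 .927 .3 0 0 0;-1 .67 .927 .3 0 0 0;-1 .67 .927 .3 0 0 0;-1 .67 .927 .3 0 0 0")

```text
time: 3.05
tool_pos: [523.7, -255.2, 202.0]
tcp_rot: [-3.14, 0.0, 1.381]
contact_force: [1.2, 0.7, 0.3]
grip_width: 91.6
finger_force: 0.0
```

```bash
python3 - <<'E'
from h import *
c=cam("wrist"); save(c,'w1.png'); P=cloud(c); ok=c['depth']>0
o=readout.get_obs(); print(o['tool_pos'].round(1),o['tcp_rot'].round(3))
C=P[ok]
T=C[(C[:,2]>80)&(C[:,2]<95)&(np.hypot(C[:,0]-527,C[:,1]+251)<100)]
print(len(T),T[:,2].max())
_,l,k=cv2.kmeans(T[:,:2].astype(np.float32),4,None,(3,50,.1),5,0)
for i in range(4): print(k[i].round(1),[cv2.minAreaRect(T[l.ravel()==i][:,:2].astype(np.float32))])
S=C[abs(C[:,2]-24)<3]; S=S[np.hypot(S[:,0]-527,S[:,1]+251)<110][:,:2].astype(np.float32); print('caddy',cv2.minAreaRect(S))
for d in models.pinpoint(c,'packer0_mid')[:5]: print(round(d['p'],2),d['position'],at_z(c,d['position'],49.5)[0].round(1))
d=models.pinpoint(c,'caddy'); print([(at_z(c,e['position'],0)[0].round(1),e['p']) for e in d[:2]])
for n in("scene","side"):
  c=cam(n)
  for t,z in(('glue',65),('chisel',8)):
    for e in models.look_for(c,t)[:1]: print(t,at_z(c,e['position'],z)[0].round(),e['p'])
E
```

```text
[ 523.3 -255.7  202.6] [-3.14e+00  1.00e-03  1.38e+00]
1402 88.62809860813678
[ 531.  -230.3] [((531.0267333984375, -230.57489013671875), (8.309223175048828, 25.401927947998047), 78.93436431884766)]
[ 524.1 -268.4] [((524.0965576171875, -268.84051513671875), (8.053567886352539, 25.36715316772461), 79.11763000488281)]
[ 540.  -192.4] [((540.0963745117188, -192.39556884765625), (7.4896697998046875, 25.18782615661621), 79.2632827758789)]
[ 516.6 -308.5] [((516.4638671875, -309.1999206542969), (8.518708229064941, 24.824146270751953), 78.59640502929688)]
caddy ((527.9869995117188, -250.8613739013672), (177.66012573242188, 74.527587890625), 79.21066284179688)
0.79 [283.3, 251.7] [ 513.3 -310.7   49.5]
0.31 [288.3, 119.0] [ 540.5 -191.6   49.5]
[(array([ 527.2, -252.1,    0. ]), 0.63)]
glue [786. -45.  65.] 0.95
chisel [395. 114.   8.] 0.89
glue [773. -42.  65.] 0.66
chisel [390. 102.   8.] 0.67
```

View pics/w1.png

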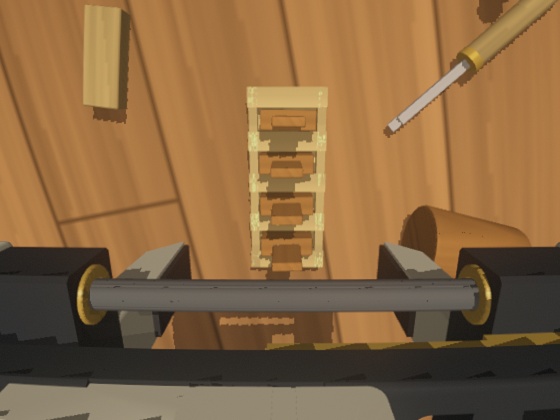

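step_arm(series="-.2 .81 .055 .8 0 0 0;-.2 .81 .055 .8 0 0 0;-.2 .81 .055 .8 0 0 0;-.2 .81 .055 .8 0 0 0")

```text
time: 3.9
tool_pos: [540.9, -191.7, 138.5]
tcp_rot: [-3.141, 0.0, 1.382]
contact_force: [0.6, -0.3, 0.6]
grip_width: 64.5
finger_force: 0.0
```

step_arm(series="-.2 0 0 .5 0 0 0;-.2 0 0 1 0 0 0;-.2 0 0 1 0 0 0;1 0 0 1 0 0 0;1 0 0 1 0 0 0;1 0 0 1 0 0 0;1 0 0 1 0 0 0;1 0 0 1 0 0 0")

```text
time: 4.7
tool_pos: [541.6, -192.5, 60.1]
tcp_rot: [3.139, 0.001, 1.38]
contact_force: [-1.5, -0.2, 6.0]
grip_width: 26.1
finger_force: 30.0
```

step_arm(series="1 0 0 -.4 0 0 0;1 0 0 -1 0 0 0;1 0 0 -1 0 0 0")

```text
time: 5.0
tool_pos: [544.3, -193.6, 145.3]
tcp_rot: [3.13, 0.003, 1.38]
contact_force: [0.5, 0.0, 0.1]
grip_width: 25.5
finger_force: 30.0
```

step_arm(series="1 .913 -.085 -.4 0 0 0;1 .913 -.085 -.4 0 0 0;1 .913 -.085 -.4 0 0 0")

```text
time: 5.3
tool_pos: [549.0, -116.2, 172.5]
tcp_rot: [3.138, -0.0, 1.384]
contact_force: [0.2, 0.1, -0.2]
grip_width: 25.6
finger_force: 30.0
```

step_arm(series="1 .913 -.085 -.4 0 0 0;1 .913 -.085 -.4 0 0 0;1 .913 -.085 -.4 0 0 0")

```text
time: 5.6
tool_pos: [556.1, -43.7, 204.0]
tcp_rot: [3.139, -0.001, 1.384]
contact_force: [0.0, -0.4, -0.3]
grip_width: 25.8
finger_force: 30.0
```

step_arm(series="1 .913 -.085 0 0 0 0;1 .913 -.085 0 0 0 0;1 .913 -.085 0 0 0 0")

```text
time: 5.9
tool_pos: [562.2, 28.5, 201.7]
tcp_rot: [-3.14, -0.0, 1.383]
contact_force: [-0.9, -0.7, -0.8]
grip_width: 25.5
finger_force: 30.0
```

step_arm(series="1 .913 -.085 0 0 0 -.04;1 .913 -.085 0 0 0 -.04;1 .913 -.085 0 0 0 -.04;1 .913 -.085 0 0 0 -.04;1 .913 -.085 0 0 0 -.04")

```text
time: 6.4
tool_pos: [569.6, 98.1, 202.3]
tcp_rot: [-3.141, 0.001, 1.629]
contact_force: [1.0, 0.3, -0.0]
grip_width: 25.4
finger_force: 30.0
```

```bash
cat > m.py <<'E'
from h import *
import sys
c=cam("wrist"); save(c,sys.argv[1]); P=cloud(c); ok=c['depth']>0
o=readout.get_obs(); print(o['tool_pos'].round(1),o['tcp_rot'].round(3),o['grip_width'])
for t,z in (('vise',0),('dog',30),('jaw_face',47.5),('jaw_handle',85),('blank_face',50)):
    for d in models.pinpoint(c,t)[:2]: print(t,round(d['p'],2),np.round(d['position']),at_z(c,d['position'],z)[0].round(1))
C=P[ok]
# height profile along vise axis (approx yaw .06), in strips
yaw=float(sys.argv[2]); ex=np.array([np.cos(yaw),np.sin(yaw)]); ey=np.array([-np.sin(yaw),np.cos(yaw)])
s=(C[:,:2]-[569,92])@ey; w=(C[:,:2]-[569,92])@ex
for nm,lo,hi in(('jaw65',62,67.5),('blank70',68,76),('handle',95,108)):
    m=(C[:,2]>lo)&(C[:,2]<hi)&(abs(w)<60)&(s>-70)&(s<180)
    if m.sum()>20:
        A=np.c_[w,s][m]; print(nm,m.sum(),np.percentile(A,[1,50,99],axis=0).round(1).tolist(),cv2.minAreaRect(A.astype(np.float32)))
m=(abs(C[:,2]-30)<3)&(abs(w)<75)&(s>-120)&(s<230); print('slab',np.percentile(np.c_[w,s][m],[1,99],axis=0).round(1),cv2.minAreaRect(C[m][:,:2].astype(np.float32)))
E
python3 m.py w2.png 0.06
```

```text
[569.7  98.2 202.4] [-3.141e+00  1.000e-03  1.629e+00] 25.749741873951663
vise 0.95 [282.  99.] [564.2 181.7   0. ]
jaw_face 0.68 [282. 199.] [569.5  92.5  47.5]
blank_face 0.72 [277. 107.] [560.1 172.7  50. ]
jaw65 2158 [[-43.2, -35.7], [2.1, -5.8], [45.7, 129.8]] ((0.6785087585449219, 60.931785583496094), (90.19034576416016, 198.78277587890625), 0.38719186186790466)
blank70 10534 [[-37.7, 83.1], [0.8, 122.6], [39.8, 159.3]] ((1.0238914489746094, 120.97567749023438), (79.95542907714844, 78.21159362792969), 0.11512687802314758)
slab [[-57.5 -45.3]
 [ 60.3 168.1]] ((566.9000244140625, 150.19287109375), (120.03981018066406, 227.4628143310547), 3.3571555614471436)
```

View pics/w2.png

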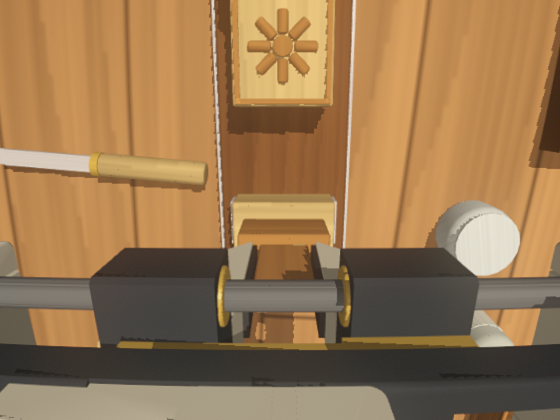

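Blank's front edge is about 80 mm from the jaw face (jaw edge at row 197, blank at row 104), so three packers (54 mm) leave 26 mm, which is within the travel. Placing the first one against the blank.

step_arm(series="1 .796 0 0 0 0 0;1 .796 0 .5 0 0 0;1 .796 0 1 0 0 0;1 .796 0 1 0 0 0;1 .796 0 1 0 0 0")

```text
time: 7.2
tool_pos: [565.9, 163.3, 123.1]
tcp_rot: [-3.141, 0.0, 1.631]
contact_force: [0.3, -0.2, 0.7]
grip_width: 25.7
finger_force: 30.0
```

step_arm(series="1 0 0 .3 0 0 0;1 0 0 .45 0 0 0;1 0 0 .53 0 0 0;1 0 0 .53 0 0 0;1 0 0 .53 0 0 0")

```text
time: 7.7
tool_pos: [566.4, 163.5, 81.3]
tcp_rot: [3.14, -0.0, 1.631]
contact_force: [-0.3, -0.3, 0.1]
grip_width: 25.6
finger_force: 30.0
```

```bash
python3 - <<'E'
from h import *
print(readout.get_obs()['tool_pos'],readout.get_obs()['contact_force'])
a=cam("scene");b=cam("side")
f=lambda c,u,v:cv2.resize(c['frame'][v-45:v+45,u-60:u+60,::-1],None,fx=3.3,fy=3.3,interpolation=cv2.INTER_CUBIC)
cv2.imwrite('pics/p1.png',np.hstack([f(a,345,195),f(b,255,170)]))
E
```

```text
[566.35668249 163.50648422  81.27398568] [-0.27517467 -0.30280945  0.080467  ]
```

View pics/p1.png

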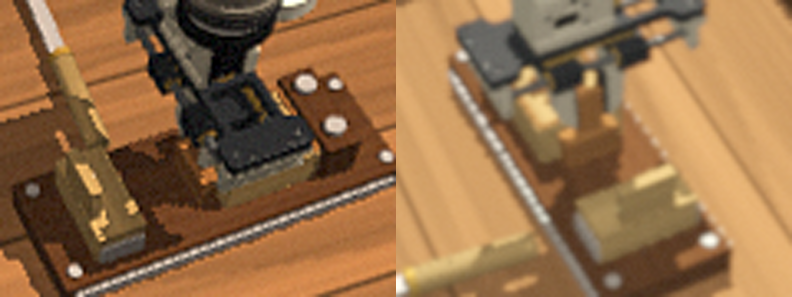

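The packer hangs upright just in front of the blank. I'll lower it the last few mm.

step_arm(series="1 0 0 .02 0 0 0;1 0 0 .035 0 0 0;1 0 0 .045 0 0 0;1 0 0 .045 0 0 0")

```text
time: 8.2
tool_pos: [566.0, 163.7, 77.6]
tcp_rot: [3.141, -0.0, 1.632]
contact_force: [-0.7, -0.6, 6.0]
grip_width: 25.5
finger_force: 30.0
```

step_arm(series="0 0 0 0 0 0 0;0 0 0 0 0 0 0;0 0 0 0 0 0 0;0 0 0 -.5 0 0 0;0 0 0 -1 0 0 0;0 0 0 -1 0 0 0")

```text
time: 8.8
tool_pos: [568.8, 164.1, 162.3]
tcp_rot: [3.131, -0.001, 1.632]
contact_force: [0.7, 0.8, -0.4]
grip_width: 46.1
finger_force: 0.0
```

step_arm(series="-.2 -1 0 -.55 0 0 .04;-.2 -1 0 -.55 0 0 .04;-.2 -1 0 -.55 0 0 .04;-.2 -1 0 -.55 0 0 .04")

```text
time: 9.2
tool_pos: [570.5, 83.2, 200.4]
tcp_rot: [-3.142, -0.0, 1.379]
contact_force: [0.0, 1.1, -0.6]
grip_width: 55.5
finger_force: 0.0
```

```bash
cat > t.py <<'E'
from h import *
# tabs standing on the bed, in coordinates s,w along the bed
c=cam("wrist"); C=cloud(c)[c['depth']>0]; print(readout.get_obs()['tool_pos'].round(1))
ex=np.array([np.cos(.06),np.sin(.06)]); ey=np.array([-ex[1],ex[0]]); s=(C[:,:2]-[569,92])@ey; w=(C[:,:2]-[569,92])@ex
m=(C[:,2]>90)&(C[:,2]<112)&(abs(w)<40)&(s>-5)&(s<100); A=np.c_[w,s][m].astype(np.float32); print(m.sum(),C[m][:,2].max(),cv2.minAreaRect(A))
for nm,lo,hi,a,b in(('jaw65',62,67.5,-36,12),('blank70',68,73,70,170),('block60',57,62,5,90)):
    m=(C[:,2]>lo)&(C[:,2]<hi)&(abs(w)<38)&(s>a)&(s<b); print(nm,m.sum(),np.percentile(s[m],[1,50,99]).round(1) if m.sum() else '')
E
python3 t.py
```

```text
[570.1  84.  199.8]
465 106.67002355907499 ((2.2266340255737305, 71.49600219726562), (8.193073272705078, 26.172969818115234), 89.62371826171875)
jaw65 3530 [-34.9 -15.1   1.8]
blank70 8258 [ 83.1 115.5 155.6]
block60 930 [62.5 69.9 82.2]
```

step_arm(series="-.2 -.988 .064 0 0 0 0;-.2 -.988 .064 0 0 0 0")

```text
time: 9.45
tool_pos: [559.7, 5.1, 199.2]
tcp_rot: [-3.139, 0.001, 1.384]
contact_force: [-0.1, -0.1, 0.2]
grip_width: 54.8
finger_force: 0.0
```

step_arm(series="-.2 -.988 .064 0 0 0 0;-.2 -.988 .064 0 0 0 0")

```text
time: 9.65
tool_pos: [549.9, -74.5, 199.3]
tcp_rot: [-3.139, 0.0, 1.382]
contact_force: [0.4, 0.7, -0.5]
grip_width: 54.9
finger_force: 0.0
```

step_arm(series="-.2 -.988 .064 .4 0 0 0;-.2 -.988 .064 .4 0 0 0")

```text
time: 9.85
tool_pos: [540.1, -152.6, 166.9]
tcp_rot: [-3.14, -0.0, 1.382]
contact_force: [0.2, -1.2, 0.2]
grip_width: 55.1
finger_force: 0.0
```

step_arm(series="-.2 -.988 .064 .4 0 0 0;-.2 -.988 .064 .4 0 0 0;-.2 -.988 .064 .4 0 0 0;-.2 -.988 .064 .4 0 0 0")

```text
time: 10.25
tool_pos: [530.5, -229.6, 135.2]
tcp_rot: [-3.139, -0.002, 1.38]
contact_force: [0.4, -0.1, 0.1]
grip_width: 55.1
finger_force: 0.0
```

step_arm(series="-.2 0 0 .5 0 0 0;-.2 0 0 .96 0 0 0;-.2 0 0 .96 0 0 0;1 0 0 .96 0 0 0;1 0 0 .96 0 0 0;1 0 0 .96 0 0 0;1 0 0 .96 0 0 0;1 0 0 .96 0 0 0")

```text
time: 11.05
tool_pos: [531.4, -231.0, 61.2]
tcp_rot: [3.139, 0.001, 1.38]
contact_force: [-0.9, 1.6, 5.6]
grip_width: 25.7
finger_force: 30.0
```

step_arm(series="1 0 0 -.4 0 0 0;1 0 0 -1 0 0 0;1 0 0 -1 0 0 0")

```text
time: 11.35
tool_pos: [533.9, -232.5, 146.5]
tcp_rot: [3.13, 0.004, 1.38]
contact_force: [-0.2, -0.9, 0.1]
grip_width: 25.6
finger_force: 30.0
```

step_arm(series="1 .931 -.086 -.4 0 0 0;1 .931 -.086 -.4 0 0 0;1 .931 -.086 -.4 0 0 0")

```text
time: 11.65
tool_pos: [539.0, -153.4, 173.7]
tcp_rot: [3.139, -0.0, 1.383]
contact_force: [1.4, 0.1, -0.1]
grip_width: 25.5
finger_force: 30.0
```

step_arm(series="1 .931 -.086 -.4 0 0 0;1 .931 -.086 -.4 0 0 0;1 .931 -.086 -.4 0 0 0")

```text
time: 11.95
tool_pos: [546.4, -79.6, 205.2]
tcp_rot: [3.139, -0.0, 1.383]
contact_force: [0.5, 0.6, -0.5]
grip_width: 25.4
finger_force: 30.0
```

step_arm(series="1 .931 -.086 0 0 0 0;1 .931 -.086 0 0 0 0;1 .931 -.086 0 0 0 0")

```text
time: 12.25
tool_pos: [552.7, -5.9, 202.9]
tcp_rot: [-3.14, -0.0, 1.383]
contact_force: [0.6, -0.3, -0.3]
grip_width: 25.9
finger_force: 30.0
```

step_arm(series="1 .931 -.086 0 0 0 0;1 .931 -.086 0 0 0 0;1 .931 -.086 0 0 0 0")

```text
time: 12.55
tool_pos: [560.3, 68.0, 203.0]
tcp_rot: [-3.141, 0.0, 1.382]
contact_force: [0.0, 0.0, -0.4]
grip_width: 25.7
finger_force: 30.0
```

step_arm(series="1 .931 -.086 0 0 0 -.04;1 .931 -.086 0 0 0 -.04;1 .931 -.086 0 0 0 -.04;1 .931 -.086 0 0 0 -.04;1 .931 -.086 0 0 0 -.04")

```text
time: 13.05
tool_pos: [567.7, 139.3, 203.5]
tcp_rot: [-3.141, 0.001, 1.628]
contact_force: [1.0, -0.6, -0.8]
grip_width: 25.6
finger_force: 30.0
```

step_arm(series="1 .02 0 .5 0 0 0;1 .02 0 1 0 0 0;1 .02 0 1 0 0 0;1 .02 0 1 0 0 0")

```text
time: 13.45
tool_pos: [567.7, 141.9, 124.4]
tcp_rot: [-3.141, 0.0, 1.63]
contact_force: [0.1, 0.8, 0.8]
grip_width: 25.8
finger_force: 30.0
```

step_arm(series="1 0 0 .3 0 0 0;1 0 0 .45 0 0 0;1 0 0 .48 0 0 0;1 0 0 .48 0 0 0")

```text
time: 13.85
tool_pos: [568.0, 143.0, 86.4]
tcp_rot: [3.141, 0.0, 1.631]
contact_force: [-0.8, 0.2, 0.7]
grip_width: 26.0
finger_force: 30.0
```

step_arm(series="1 -.005 -.013 .05 0 0 0;1 -.005 -.013 .07 0 0 0;1 -.005 -.013 .085 0 0 0;1 -.005 -.013 .1 0 0 0;1 -.005 -.013 .1 0 0 0")

```text
time: 14.35
tool_pos: [566.6, 142.8, 79.2]
tcp_rot: [3.14, 0.0, 1.632]
contact_force: [-4.4, -1.8, 10.1]
grip_width: 25.9
finger_force: 30.0
```

step_arm(series="0 0 0 0 0 0 0;0 0 0 0 0 0 0;0 0 0 0 0 0 0;0 0 0 -.5 0 0 0;0 0 0 -1 0 0 0;0 0 0 -1 0 0 0")

```text
time: 14.95
tool_pos: [569.6, 143.1, 163.0]
tcp_rot: [3.131, -0.001, 1.632]
contact_force: [0.4, 0.2, 0.0]
grip_width: 46.0
finger_force: 0.0
```

step_arm(series="-.2 -1 0 -.55 0 0 .04;-.2 -1 0 -.55 0 0 .04;-.2 -1 0 -.55 0 0 .04;-.2 -1 0 -.55 0 0 .04")

```text
time: 15.35
tool_pos: [571.3, 62.4, 201.1]
tcp_rot: [-3.141, -0.0, 1.379]
contact_force: [0.2, 0.7, 0.1]
grip_width: 54.8
finger_force: 0.0
```

```bash
python3 t.py
```

```text
[570.8  63.2 200.5]
996 106.59410848548458 ((1.7958335876464844, 60.9167366027832), (29.757810592651367, 26.12452507019043), 88.1241455078125)
jaw65 3604 [-34.8 -15.2   1.4]
blank70 5997 [ 82.5 105.  135.6]
block60 1751 [41.6 59.5 82.1]
```

step_arm(series="-.2 -.835 .04 0 0 0 0;-.2 -.835 .04 0 0 0 0")

```text
time: 15.6
tool_pos: [560.8, -4.2, 200.0]
tcp_rot: [-3.139, 0.001, 1.382]
contact_force: [0.4, 0.2, -1.0]
grip_width: 54.9
finger_force: 0.0
```

step_arm(series="-.2 -.835 .04 0 0 0 0;-.2 -.835 .04 0 0 0 0")

```text
time: 15.8
tool_pos: [551.4, -71.2, 200.1]
tcp_rot: [-3.139, 0.001, 1.381]
contact_force: [0.7, 0.5, -0.0]
grip_width: 54.8
finger_force: 0.0
```

step_arm(series="-.2 -.835 .04 0 0 0 0;-.2 -.835 .04 0 0 0 0")

```text
time: 16.0
tool_pos: [542.0, -137.6, 200.1]
tcp_rot: [-3.14, 0.001, 1.381]
contact_force: [0.3, 1.9, 0.8]
grip_width: 55.3
finger_force: 0.0
```

step_arm(series="-.2 -.835 .04 .4 0 0 0;-.2 -.835 .04 .4 0 0 0")

```text
time: 16.2
tool_pos: [532.4, -202.8, 167.2]
tcp_rot: [-3.139, -0.0, 1.381]
contact_force: [0.1, 0.2, -0.2]
grip_width: 55.3
finger_force: 0.0
```

step_arm(series="-.2 -.835 .04 .4 0 0 0;-.2 -.835 .04 .4 0 0 0;-.2 -.835 .04 .4 0 0 0;-.2 -.835 .04 .4 0 0 0")

```text
time: 16.6
tool_pos: [523.8, -266.8, 136.6]
tcp_rot: [-3.14, -0.001, 1.381]
contact_force: [0.1, -0.1, 0.9]
grip_width: 54.8
finger_force: 0.0
```

step_arm(series="-.2 -.012 0 .5 0 0 0;-.2 -.012 0 .97 0 0 0;-.2 -.012 0 .97 0 0 0;1 -.012 0 .97 0 0 0;1 -.012 0 .97 0 0 0;1 -.012 0 .97 0 0 0;1 -.012 0 .97 0 0 0;1 -.012 0 .97 0 0 0")

```text
time: 17.4
tool_pos: [524.2, -269.4, 61.3]
tcp_rot: [3.139, 0.001, 1.38]
contact_force: [-1.2, 1.1, 5.3]
grip_width: 25.9
finger_force: 30.0
```

step_arm(series="1 0 0 -.4 0 0 0;1 0 0 -1 0 0 0;1 0 0 -1 0 0 0")

```text
time: 17.7
tool_pos: [526.6, -271.2, 146.6]
tcp_rot: [3.13, 0.005, 1.38]
contact_force: [0.9, -0.8, 0.4]
grip_width: 25.5
finger_force: 30.0
```

step_arm(series="1 .975 -.073 -.4 0 0 0;1 .975 -.073 -.4 0 0 0;1 .975 -.073 -.4 0 0 0")

```text
time: 18.0
tool_pos: [533.6, -188.3, 173.8]
tcp_rot: [3.139, -0.0, 1.383]
contact_force: [0.9, -0.3, 0.1]
grip_width: 25.6
finger_force: 30.0
```

step_arm(series="1 .975 -.073 -.4 0 0 0;1 .975 -.073 -.4 0 0 0;1 .975 -.073 -.4 0 0 0")

```text
time: 18.3
tool_pos: [542.6, -111.1, 205.4]
tcp_rot: [3.139, -0.0, 1.384]
contact_force: [0.3, -0.5, -0.3]
grip_width: 25.8
finger_force: 30.0
```

step_arm(series="1 .975 -.073 0 0 0 0;1 .975 -.073 0 0 0 0;1 .975 -.073 0 0 0 0")

```text
time: 18.6
tool_pos: [550.6, -34.0, 203.1]
tcp_rot: [-3.141, -0.0, 1.383]
contact_force: [-0.1, -0.3, 1.2]
grip_width: 25.9
finger_force: 30.0
```

step_arm(series="1 .975 -.073 0 0 0 0;1 .975 -.073 0 0 0 0;1 .975 -.073 0 0 0 0")

```text
time: 18.9
tool_pos: [559.9, 43.0, 203.1]
tcp_rot: [-3.141, -0.0, 1.383]
contact_force: [0.5, 0.2, -0.4]
grip_width: 25.4
finger_force: 30.0
```

step_arm(series="1 .975 -.073 0 0 0 -.04;1 .975 -.073 0 0 0 -.04;1 .975 -.073 0 0 0 -.04;1 .975 -.073 0 0 0 -.04;1 .975 -.073 0 0 0 -.04;1 .975 -.073 0 0 0 -.04")

```text
time: 19.5
tool_pos: [568.9, 117.6, 203.8]
tcp_rot: [-3.141, 0.001, 1.629]
contact_force: [-0.1, 0.1, 0.5]
grip_width: 25.5
finger_force: 30.0
```

step_arm(series="1 .02 -.005 .5 0 0 0;1 .02 -.005 1 0 0 0;1 .02 -.005 1 0 0 0;1 .02 -.005 1 0 0 0")

```text
time: 19.9
tool_pos: [568.5, 120.2, 124.4]
tcp_rot: [-3.141, 0.0, 1.63]
contact_force: [0.0, -0.1, -0.4]
grip_width: 25.5
finger_force: 30.0
```

step_arm(series="1 0 0 .3 0 0 0;1 0 0 .45 0 0 0;1 0 0 .48 0 0 0;1 0 0 .48 0 0 0")

```text
time: 20.3
tool_pos: [568.8, 120.9, 86.4]
tcp_rot: [3.141, 0.0, 1.631]
contact_force: [-0.2, -0.8, -0.9]
grip_width: 25.3
finger_force: 30.0
```

step_arm(series="1 0 -.005 .05 0 0 0;1 0 -.005 .07 0 0 0;1 0 -.005 .085 0 0 0;1 0 -.005 .095 0 0 0;1 0 -.005 .095 0 0 0")

```text
time: 20.8
tool_pos: [568.1, 121.0, 79.3]
tcp_rot: [3.14, 0.0, 1.632]
contact_force: [-2.6, 0.2, 8.4]
grip_width: 26.0
finger_force: 30.0
```

step_arm(series="0 0 0 0 0 0 0;0 0 0 0 0 0 0;0 0 0 0 0 0 0;0 0 0 -.5 0 0 0;0 0 0 -1 0 0 0;0 0 0 -1 0 0 0")

```text
time: 21.4
tool_pos: [571.0, 121.2, 163.4]
tcp_rot: [3.131, -0.0, 1.632]
contact_force: [0.6, 0.2, -0.4]
grip_width: 45.6
finger_force: 0.0
```

step_arm(series="1 -.61 0 -.3 0 0 0;1 -.61 0 -.3 0 0 0")

```text
time: 21.6
tool_pos: [572.2, 69.0, 183.8]
tcp_rot: [3.138, 0.002, 1.629]
contact_force: [-0.4, -0.2, -0.5]
grip_width: 34.4
finger_force: 0.0
```

step_arm(series="1 -.61 0 0 0 0 0;1 -.61 0 0 0 0 0;1 -.61 0 0 0 0 0;1 -.61 0 0 0 0 0")

```text
time: 22.0
tool_pos: [573.5, 24.2, 181.3]
tcp_rot: [-3.141, -0.0, 1.632]
contact_force: [-1.3, -0.4, 0.1]
grip_width: 3.4
finger_force: 0.0
```

```bash
python3 t.py; python3 m.py w3.png 0.06
```

```text
[573.6  24.5 181.4]
1833 106.75508157927865 ((1.6854524612426758, 47.14150619506836), (46.55393981933594, 26.774396896362305), 89.02703094482422)
jaw65 4544 [-34.6 -15.3   1.2]
blank70 0 
block60 3107 [19.8 48.3 82.1]
[573.6  24.6 181.5] [-3.141 -0.     1.633] 0.6374168106078435
vise 0.65 [284. 170.] [574.2  40.8   0. ]
vise 0.53 [87. 86.] [384.6 109.9   0. ]
jaw_face 0.68 [285. 116.] [571.4  92.7  47.5]
jaw_handle 0.75 [284. 169.] [573.2  55.7  85. ]
jaw65 5969 [[-42.7, -41.9], [0.8, -16.5], [45.3, 81.5]] ((1.1351966857910156, 19.684879302978516), (90.42948150634766, 125.63172149658203), 0.1397928148508072)
blank70 252 [[-20.8, -32.0], [2.2, 46.1], [23.3, 67.8]] ((1.2541275024414062, 18.07677459716797), (47.32352828979492, 100.32608032226562), 0.010479489341378212)
handle 3034 [[-22.2, -42.5], [1.5, 25.8], [24.7, 70.2]] ((1.2927913665771484, 14.128475189208984), (49.8281364440918, 113.6268539428711), 0.016754688695073128)
slab [[-57.4 -75.9]
 [ 60.2  89.6]] ((569.9827880859375, 99.76350402832031), (120.33939361572266, 169.66241455078125), 3.460052013397217)
```

View pics/w3.png

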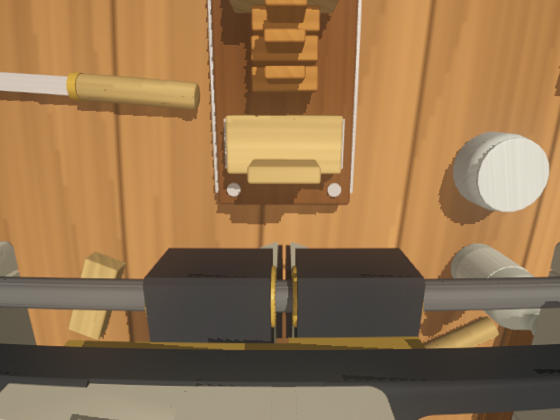

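Three packers stand square in the gap (rows 15–80), jaw handle at (284,173), and the closed fingers are behind it. Lowering and pushing.

step_arm(series="1 0 0 .5 0 0 0;1 0 0 1 0 0 0;1 0 0 1 0 0 0")

```text
time: 22.65
tool_pos: [570.3, 24.0, 97.2]
tcp_rot: [-3.131, -0.001, 1.632]
contact_force: [-0.9, -0.6, -0.3]
grip_width: 0.5
finger_force: 0.0
```

step_arm(series="1 0 0 .3 0 0 0;1 0 0 .3 0 0 0;1 0 0 .3 0 0 0")

```text
time: 22.95
tool_pos: [574.4, 23.6, 79.4]
tcp_rot: [3.14, 0.0, 1.632]
contact_force: [0.2, -0.0, 0.1]
grip_width: 0.6
finger_force: 0.0
```

step_arm(series="1 .1 0 0 0 0 0;1 .15 0 0 0 0 0;1 .2 0 0 0 0 0;1 .22 0 0 0 0 0;1 .24 0 0 0 0 0;1 .26 0 0 0 0 0;1 .26 0 0 0 0 0")

```text
time: 23.65
tool_pos: [572.7, 44.3, 78.0]
tcp_rot: [3.141, 0.0, 1.631]
contact_force: [0.4, -1.5, 0.0]
grip_width: 0.3
finger_force: 0.9
```

step_arm(series="1 .03 0 0 0 0 0;1 .06 0 0 0 0 0;1 .09 0 0 0 0 0;1 .12 0 0 0 0 0;1 .15 0 0 0 0 0;1 .15 0 0 0 0 0")

```text
time: 24.25
tool_pos: [571.9, 56.6, 77.9]
tcp_rot: [3.141, -0.0, 1.632]
contact_force: [0.5, -4.3, 1.7]
grip_width: 0.7
finger_force: 1.4
```

step_arm(series="1 .02 0 0 0 0 0;1 .04 0 0 0 0 0;1 .06 0 0 0 0 0;1 .06 0 0 0 0 0")

```text
time: 24.65
tool_pos: [571.6, 61.2, 77.9]
tcp_rot: [3.141, 0.0, 1.632]
contact_force: [1.9, -3.3, 0.7]
grip_width: 0.4
finger_force: 1.6
```

step_arm(series="1 .015 0 0 0 0 0;1 .03 0 0 0 0 0;1 .045 0 0 0 0 0;1 .045 0 0 0 0 0")

```text
time: 25.05
tool_pos: [571.4, 64.3, 77.9]
tcp_rot: [3.141, 0.001, 1.632]
contact_force: [1.8, -4.5, 0.4]
grip_width: 0.4
finger_force: 2.9
```

step_arm(series="1 .015 0 0 0 0 0;1 .025 0 0 0 0 0;1 .025 0 0 0 0 0")

```text
time: 25.35
tool_pos: [571.5, 64.4, 78.0]
tcp_rot: [3.141, 0.004, 1.632]
contact_force: [2.6, -14.1, 1.3]
grip_width: 0.4
finger_force: 7.0
```

step_arm(series="1 0 0 0 0 0 0;1 0 0 0 0 0 0;1 0 0 0 0 0 0;1 0 0 0 0 0 0;1 0 0 0 0 0 0")

```text
time: 25.85
tool_pos: [571.5, 64.3, 78.0]
tcp_rot: [3.142, 0.003, 1.631]
contact_force: [2.0, -13.6, 1.0]
grip_width: 0.8
finger_force: 6.9
```

```bash
python3 t.py; python3 - <<'E'
from h import *
c=cam("wrist"); save(c,'w4.png'); print(readout.get_obs()['contact_force'],readout.get_obs()['tool_pos'])
E
```

```text
[571.5  64.3  78. ]
6938 106.80150093630243 ((1.2779998779296875, 35.99784851074219), (81.9920654296875, 48.436519622802734), 89.99688720703125)
jaw65 5968 [-14.9   2.2  11.9]
blank70 3059 [82.4 86.7 90.7]
block60 7011 [28.1 51.9 82.4]
[  1.54030553 -12.63675145   1.92994124] [571.43861551  64.32570345  77.96229723]
```

View pics/w4.png

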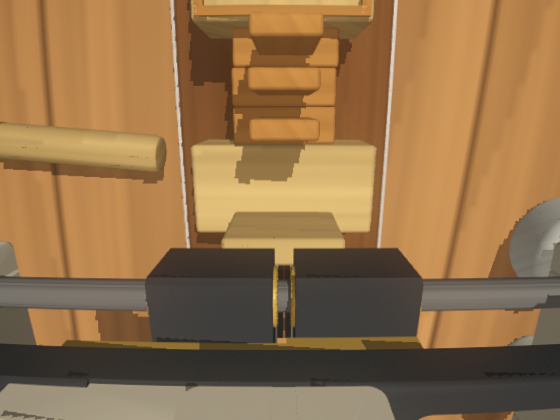

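The jaw (rows 145–230), three square packers (rows 20–140) and the blank form a closed stack. The jaw has moved about 27 mm, and the push is a steady 13 N or so, about 9 N of it on the stack after the return spring. Handing in.

```bash
python3 -c "
from plant import order
print(order.close_job())"
```

```text
the job is handed in; nothing more can be done
None
```

I handed the job in with three packers standing square in the gap and the jaw held shut on the stack, about 27 mm into its 32 mm travel, by a steady push of about 13 N (about 9 N on the stack after the spring); the fourth packer stayed in the caddy, and no verdict was returned.

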